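Meter three tape rolls from a tipping bin

ROBOT

A 6-joint arm with a two-finger parallel gripper is mounted at the origin on a cart in front of the work surface, level with it; the furniture and walls round the work are solid. World frame = base frame: x ahead of the robot, y to its left, z up, the work surface at z = 0. Lengths are in m, angles in degrees, forces in N, time in s.
With the tool pointing down it reaches from about 0.35 to 0.875 m from the base axis. Payload 4.2 kg.
Tool frame: the origin (TCP) lies at the very end of the fingers, on their centre line; the grasp point (between the pads) lies 19 mm behind it; z points along the fingers, y is the line along which they close (so a half turn about z gives the same grasp; the last joint's range is limited). The gripper opens to 87 mm and grips with 3 to 60 N. Pads are 19 mm wide; open, the fingers measure 117 mm over their backs; the gripper's body (75 mm by 190 mm) begins 51 mm behind the grasp point.
Start: joints at [-51.876, 22.042, 0.453, 0, -68.411, -14.817], TCP at [0.247, -0.574, 0.223] pointing down, gripper open.
Joint ranges: [-179.83, 179.83], [-69.29, 118.12], [-61.27, 80.66], [-181.25, 117.63], [-171.15, -9.14], [-177.46, 177.46]. Speed limits (degrees/s): [159.86, 159.86, 180, 180, 180, 180].

INTERFACE

Orientations are given as a 3x3 rotation matrix whose columns are the frame's x, y, z axes.
In Python, from station import sense, optics, r gives the robot as it stands. The module is installed in compiled form; this text tells all that it offers.
- The arm moves only by the shell command python3 -m pendant 'ROWS' [OPENING]. ROWS is JSON, a list that holds one entry, the list of rows, each a list of 4 numbers: the shift along the tool's x, y, z normalised to -1 to 1, where 1 is 100 mm, then the turn about the tool's z normalised to -1 to 1, where 1 is 2 rad. A call has 1 to 8 rows; each row is the pose to reach, as a shift and turn from the pose commanded when the call began, along the tool's axes at that moment; what a row does not reach only later rows make up. A row lasts 1/10 s, in which the tool goes at most 50 mm and 8.59 degrees, less where a joint would pass 70% of its speed; a pose out of reach is approached as far as the arm can. A call with a number of a shift or a turn outside -1 to 1 is refused whole. A call with a gripper value outside its range is refused whole. OPENING is the closure, from 0 (fully open) to 1 (shut), set as the call begins (- or left out, the last holds). The fingers move at their own pace and stop on an object; the grip force is fixed at half the most. Time passes only in rows, so rows that repeat a pose let the fingers close. It gives the time, the measured TCP pose, the force, the opening and the grip force at its end, in the units of the state.
- sense(): the state, without advancing time (a new reading comes with each control period).
- optics.capture(name): name is "scene" or "top"; returns the picture (420x560x3 uint8, red, green, blue); there is no depth.
- optics.get_calibration(name): a dict with "camera_matrix" (3x3 intrinsics, pixels), "camera_from_world" (4x4, takes a point from world to camera coordinates). Camera axes: x right, y down, z forward; pixel columns grow to the right and rows downward; lengths in m; the calibration is good to about 2 mm. A picture is of the moment at which its call begins. get_calibration takes no time and is no camera call.
- r.finish_job(): hands the job in; it is judged then, once.
The state is a dict: "time_s": time; "joints": joint angles; "joint_velocities": joint speeds; "effort": joint torques, N m; "tcp_pos": TCP position; "ee_rot": TCP orientation; "wrist_force": force on the tool from outside, world axes, zero at the start; "moment": the same for the moment, N m; "gripper_width": opening from 0.0 (shut) to 1.0 (fully open); "gripper_force": force on a finger pad.
Only numpy, scipy, OpenCV 4.12 (cv2) and the standard library are available. Lean on these libraries where they do the work, as an engineer would, in place of code of your own. Each camera call takes 0.05 s, during which the arm holds its last target. There are 200 camera calls.

TASK

Put up a kit: slide the empty tray squarely home against the stop of the stand, under the lip of the tipping bin. Then press the bin's handle down just until the tape rolls begin to slide, hold it about there and let exactly three rolls drop into the tray, and let the bin fall back level on its rest with the other two rolls still in it. Do not touch the rolls, and leave the cans, the meter and the screwdriver where they are.

Things in the scene. Friction and masses are not known exactly. Their poses are not given: they have to be found in the camera images.
- stand: grey steel stand fixed to the desk. Origin on the desk under the trunnions; y points along the bin from closed back to open lip, x across it, away from the handle, z up. Base 116 mm wide (x), y from -140 to +78 mm; A-shaped cheeks up to the trunnions at x = -47 and +47 mm, 192 mm high
- stop (a point): middle of the face of the black buffer strip (100 mm wide, 6 to 22 mm above the desk) on the stand's upturned front edge, 78 mm ahead (y) of the stand's origin: the stop for the tray, facing the stand's +y
- trunnion (a point): middle of the trunnion axis on which the bin tips, 175 mm above the stand's origin; the axis runs along the stand's x
- bin (a joint): tip of the bin in rad: 0 = level on its rest, grows as the lip goes down, stop at 0.55. Back-heavy: let go, it falls back to 0. The rolls begin to slide between 0.18 and 0.40, different each time; later rolls need the same or a slightly larger angle (third: up to 0.1 more), as fewer push from behind. A sliding row gathers speed; easing back by 0.03 to 0.05 stops it
- handle (a point): middle of the bin's handle: round black sleeve, 20 mm thick, 80 mm long, along the stand's x, at the end of a flat arm on the bin's -x side. Pressed down with 3 to 5 N it tips the lip down. At tip q it lies at x = -0.100, y = 0.150 cos(0.3 - q), z = 0.150 sin(0.3 - q) m from the trunnion point, in the stand's axes
- lip (a point): middle of the bin's open end, on top of its floor; axes as the stand's, tipping with the bin. Bin: straight open-topped steel trough 68 mm wide inside, 323 mm long, walls 33 mm high; at rest its floor is 163 mm above the desk and the lip 128 mm ahead (y) of the trunnions. The last 36 mm of floor is flush rubber that brakes the rolls; a roll falls when its middle passes the lip
- tray: loose grey plastic tray, open-topped, 150 (x) by 145 (y) by 40 mm high, walls and floor 4 mm, about 0.25 kg; origin under its middle, axes within 0.13 rad of the stand's at the start. Home, its -y wall stands against the stop, its middle 150 mm ahead (y) of the stand's origin, under the lip
- roll_1: black roll of insulating tape, 62 mm across, 19 mm thick, 50 g, lying flat in the bin; origin at the middle of its underside; number 1 in the row, counted from the lip
- roll_2: black roll of insulating tape, 62 mm across, 19 mm thick, 50 g, lying flat in the bin; origin at the middle of its underside; number 2 in the row, counted from the lip
- roll_3: black roll of insulating tape, 62 mm across, 19 mm thick, 50 g, lying flat in the bin; origin at the middle of its underside; number 3 in the row, counted from the lip
- roll_4: black roll of insulating tape, 62 mm across, 19 mm thick, 50 g, lying flat in the bin; origin at the middle of its underside; number 4 in the row, counted from the lip
- roll_5: black roll of insulating tape, 62 mm across, 19 mm thick, 50 g, lying flat in the bin; origin at the middle of its underside; number 5 in the row, counted from the lip
- can_a: bystander: small lidded can with a dark blue lid, 40 mm across, 55 mm high; origin under its middle
- can_b: bystander: small lidded can with a pale lid, 40 mm across, 55 mm high; origin under its middle
- meter: bystander: hand multimeter lying on its back, 170 x 86 x 49 mm; origin under its middle
- driver: bystander: screwdriver with a red handle, lying, 163 mm long, 24 mm thick; origin under its middle
There are look-alikes about, which are no part of the job. What is shaped like the roll_2 but pink is not meant.

How it is judged:
By the outcome, as a careful person would: the job done as asked, in the order asked, and still so for the second after the job is handed in, with the robot touching nothing.
It also fails if it takes over 72 s, if anything falls off the work surface, if the arm or the gripper's body presses on something with over 40 N, if the wrist force passes 120 N, or if a joint passes its speed limit or range.

## Working session

There is one attempt and no reset: what is moved stays moved. The work goes in short steps, Python scripts to look and compute and a shell command to move; the robot and the scene stay as the last step left them, time stands still between calls to the robot, and variables do not carry over. Pictures are saved under pics/ and viewed, at most 13 in all, crops included, and the job is handed in when it is done.

```bash
mkdir -p pics; python3 - <<'E'
from station import sense, optics, r
import cv2, numpy as np
for n in ("scene","top"):
    im=optics.capture(n); cv2.imwrite(f"pics/{n}0.png",im[:,:,::-1])
    c=optics.get_calibration(n); print(n,np.round(c["camera_matrix"],1).tolist(),np.round(c["camera_from_world"],4).tolist())
s=sense(); print(s)
E
```

```text
scene [[542.2, 0.0, 284.0], [0.0, 542.2, 208.6], [0.0, 0.0, 1.0]] [[0.793, -0.6091, 0.007, -0.4618], [-0.4698, -0.6189, -0.6295, 0.3827], [0.3878, 0.4959, -0.777, 1.4858], [0.0, 0.0, 0.0, 1.0]]
top [[469.6, 0.0, 276.0], [0.0, 469.6, 210.3], [0.0, 0.0, 1.0]] [[0.0409, -0.9992, 0.0044, -0.0088], [-0.9706, -0.0408, -0.2374, 0.6115], [0.2373, 0.0055, -0.9714, 1.0412], [0.0, 0.0, 0.0, 1.0]]
{'time_s': 0.1, 'joints': array([-5.18749342e+01,  2.20858018e+01,  3.86822643e-01, -2.56281076e-02,
       -6.84122915e+01, -1.48155784e+01]), 'joint_velocities': array([-0.02768562, -0.0974278 ,  0.228931  ,  0.16145578,  0.02081338,
        0.04458066]), 'effort': array([ 2.08875772e-04, -3.91690958e+01,  1.87935287e+01,  4.23190579e+00,
        1.34664119e-02, -7.10374206e-05]), 'tcp_pos': array([ 0.2470966 , -0.57347941,  0.22156867]), 'ee_rot': array([[-9.18446098e-01, -3.95545201e-01, -8.71764824e-04],
       [-3.95546150e-01,  9.18444369e-01,  1.78448649e-03],
       [ 9.48224266e-05,  1.98377787e-03, -9.99998028e-01]]), 'wrist_force': array([-0.32911995,  0.21093981,  0.46333114]), 'moment': array([ 0.00851614,  0.01349383, -0.04978263]), 'gripper_force': 0.0, 'gripper_width': 0.9979882056368697}
```

View pics/scene0.png

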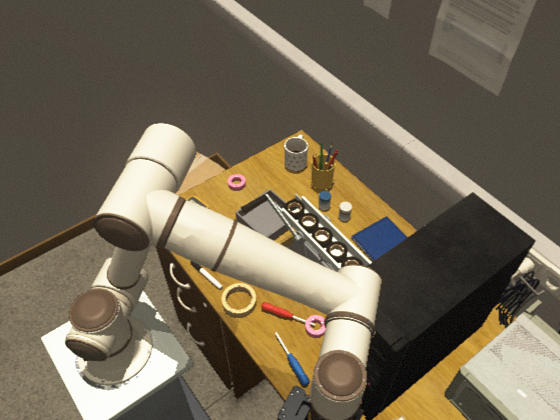

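View pics/top0.png

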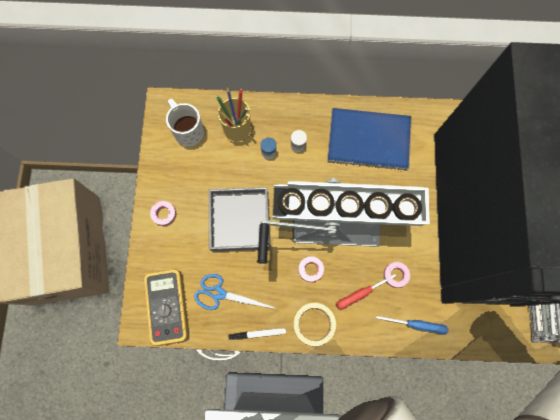

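Top view: the tray is around (239,219), the bin runs from its lip at (275,200) to (428,205), and the handle is at (263,243). The blue can is at (268,147) and the pale can at (299,139). The red screwdriver is near (365,290) and the meter at (166,306). I'll zoom in to get the corners.

```bash
python3 - <<'E'
import cv2
im=cv2.imread("pics/top0.png")[165:285,190:450]
cv2.imwrite("pics/c0.png",cv2.resize(im,None,fx=3,fy=3,interpolation=cv2.INTER_CUBIC))
E
```

```text
(no output)
```

View pics/c0.png

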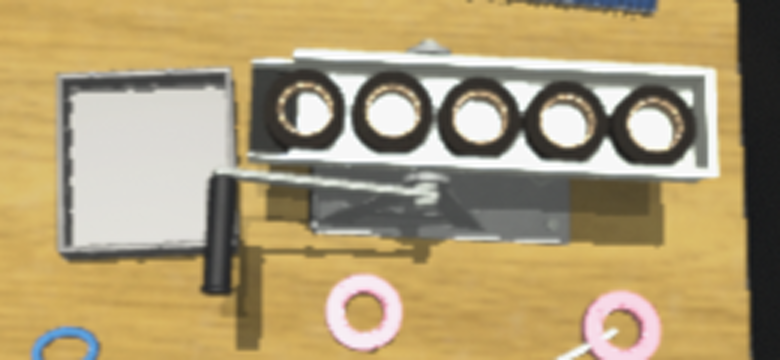

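```bash
cat > h.py <<'E'
import numpy as np, cv2
from station import sense, optics, r
def ray(n,px,z):
    c=optics.get_calibration(n);K=np.array(c["camera_matrix"]);T=np.array(c["camera_from_world"])
    R,t=T[:3,:3],T[:3,3]; o=-R.T@t; d=R.T@np.linalg.solve(K,[px[0],px[1],1.])
    return o+d*(z-o[2])/d[2]
def proj(n,P):
    c=optics.get_calibration(n);K=np.array(c["camera_matrix"]);T=np.array(c["camera_from_world"])
    p=K@(T[:3,:3]@np.array(P)+T[:3,3]); return p[:2]/p[2]
def cr(x,y,z,f=3,u0=190,v0=165): return ray("top",(u0+x/f-.33,v0+y/f-.33),z)
E
python3 - <<'E'
from h import *
P=lambda s,l,z:[print(s,np.round(cr(x,y,z),4)) for x,y in l]
P("roll",[(305,110),(393,112),(479,116),(562,120),(654,125)],.182)
P("back rim",[(717,70),(718,178),(295,50)],.196)
P("lip",[(252,62),(248,157)],.165)
P("base",[(310,232),(568,242)],.005)
P("trun",[(430,42),(426,188)],.175)
P("handle",[(220,172),(213,293)],.219)
P("tray",[(58,75),(232,69),(237,247),(60,253)],.04)
E
```

```text
roll [ 0.6061 -0.0161  0.182 ]
roll [ 0.6073 -0.0791  0.182 ]
roll [ 0.6069 -0.1406  0.182 ]
roll [ 0.6064 -0.1999  0.182 ]
roll [ 0.6055 -0.2656  0.182 ]
back rim [ 0.6441 -0.3075  0.196 ]
back rim [ 0.5655 -0.3054  0.196 ]
back rim [ 0.6463 -0.0071  0.196 ]
lip [0.6454 0.0235 0.165 ]
lip [0.5738 0.0234 0.165 ]
base [ 0.549  -0.0285  0.005 ]
base [ 0.5495 -0.2421  0.005 ]
trun [ 0.6631 -0.1057  0.175 ]
trun [ 0.5542 -0.1042  0.175 ]
handle [0.5502 0.0413 0.219 ]
handle [0.4675 0.042  0.219 ]
tray [0.6651 0.1844 0.04  ]
tray [0.6763 0.0414 0.04  ]
tray [0.5282 0.0307 0.04  ]
tray [0.5175 0.1718 0.04  ]
```

```bash
R='[-0.77,0.92,-0.22,0]'
python3 -m pendant '[[[-0.77,0.92,-0.22,0],[-0.77,0.92,-0.22,0],[-0.77,0.92,-0.22,0]]]' 0
python3 -m pendant '[[[-0.77,0.92,-0.22,0],[-0.77,0.92,-0.22,0],[-0.77,0.92,-0.22,0]]]'
python3 -m pendant '[[[-0.77,0.92,-0.22,0],[-0.77,0.92,-0.22,0],[-0.77,0.92,-0.22,0]]]'
python3 -m pendant '[[[-0.77,0.92,-0.22,0],[-0.77,0.92,-0.22,0],[-0.77,0.92,-0.22,0]]]'
python3 -m pendant '[[[-0.77,0.92,-0.22,0],[-0.77,0.92,-0.22,0],[-0.77,0.92,-0.22,0]]]'
python3 -m pendant '[[[0,0,0,-0.075],[0,0,0,-0.15],[0,0,0,-0.225],[0,0,0,-0.3],[0,0,0,-0.375],[0,0,0,-0.45],[0,0,0,-0.525],[0,0,0,-0.6]]]'
python3 - <<'E'
from h import *
im=optics.capture("top"); cv2.imwrite("pics/top1.png",im[:,:,::-1])
E
```

```text
time_s: 0.4
tcp_pos: [0.2819, -0.4563, 0.2449]
ee_rot: [[-0.918, -0.397, 0.0], [-0.397, 0.918, 0.001], [-0.0, 0.001, -1.0]]
wrist_force: [1.1, -0.8, -0.2]
gripper_width: 1.0
gripper_force: 0.0
time_s: 0.7
tcp_pos: [0.3162, -0.3414, 0.2673]
ee_rot: [[-0.917, -0.398, 0.001], [-0.398, 0.917, 0.0], [-0.001, -0.0, -1.0]]
wrist_force: [0.6, -1.6, 0.8]
gripper_width: 1.002
gripper_force: 0.0
time_s: 1.0
tcp_pos: [0.3506, -0.2266, 0.2893]
ee_rot: [[-0.917, -0.398, 0.002], [-0.398, 0.917, 0.0], [-0.002, -0.001, -1.0]]
wrist_force: [0.1, -0.8, -0.3]
gripper_width: 1.001
gripper_force: 0.0
time_s: 1.3
tcp_pos: [0.3851, -0.1115, 0.3113]
ee_rot: [[-0.917, -0.399, 0.002], [-0.399, 0.917, 0.001], [-0.002, -0.0, -1.0]]
wrist_force: [-0.5, 0.1, 0.6]
gripper_width: 1.003
gripper_force: 0.0
time_s: 1.6
tcp_pos: [0.4195, 0.0038, 0.3331]
ee_rot: [[-0.917, -0.399, 0.001], [-0.399, 0.917, 0.001], [-0.001, 0.0, -1.0]]
wrist_force: [0.6, -0.2, 0.3]
gripper_width: 0.999
gripper_force: 0.0
time_s: 2.4
tcp_pos: [0.4185, 0.0008, 0.3321]
ee_rot: [[0.042, -0.999, -0.001], [-0.999, -0.042, -0.0], [-0.0, 0.001, -1.0]]
wrist_force: [-0.1, -0.3, -0.7]
gripper_width: 1.0
gripper_force: 0.0
```

View pics/top1.png

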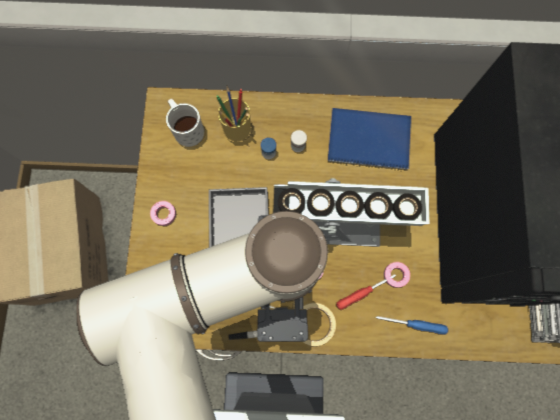

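The arm is clear of everything. The wrist disc at (287,252) now covers the tray and lip edge, and the gripper is at (283,322). I'll work out the grasp shift.

```bash
python3 - <<'E'
from h import *
for z in (.33,.4,.5,.6,.7): print(z,proj("top",(.419,.001,z)).round(),proj("scene",(.5,.04,z-.1)).round())
s=sense(); R=np.array(s["ee_rot"]); p=np.array(s["tcp_pos"])
c=np.array([.597,.107]); a=.08; Q=np.array([[np.cos(a),-np.sin(a)],[np.sin(a),np.cos(a)]])
g=c+Q@[-.073,.045]; print(g, R.T@(np.r_[g,.02]-p)*10, np.degrees(np.arctan2(R[1,1],R[0,1])))
E
```

```text
0.33 [281. 283.] [253. 201.]
0.4 [282. 279.] [252. 184.]
0.5 [283. 272.] [250. 158.]
0.6 [284. 263.] [248. 129.]
0.7 [287. 250.] [246.  97.]
[0.52063731 0.1460223 ] [-1.40316312 -1.0882967   3.12104327] -177.3543375546022
```

```bash
python3 -m pendant '[[[-1,-0.77,0,-0.02],[-1,-0.77,0,-0.02],[-1,-0.77,0,-0.02]]]' | grep tcp
python3 -m pendant '[[[-0.4,-0.3,0.5,0],[-0.4,-0.3,1,0],[-0.4,-0.3,1,0]]]' | grep tcp
python3 -m pendant '[[[0,0,0.5,0],[0,0,1,0],[0,0,1,0]]]' | grep tcp
python3 -m pendant '[[[0,0,0.4,0],[0,0,0.8,0],[0,0,0.8,0],[0,0,0.8,0]]]'
python3 - <<'E'
from h import *
im=optics.capture("scene"); cv2.imwrite("pics/s2.png",cv2.resize(im[130:330,150:400,::-1],None,fx=3,fy=3))
E
```

```text
tcp_pos: [0.4935, 0.1058, 0.3317]
tcp_pos: [0.5167, 0.146, 0.2265]
tcp_pos: [0.514, 0.1432, 0.1257]
time_s: 3.75
tcp_pos: [0.5206, 0.1462, 0.0545]
ee_rot: [[0.076, -0.997, 0.002], [-0.997, -0.076, 0.0], [-0.0, -0.002, -1.0]]
wrist_force: [0.5, -0.6, 1.0]
gripper_width: 0.999
gripper_force: 0.0
```

View pics/s2.png

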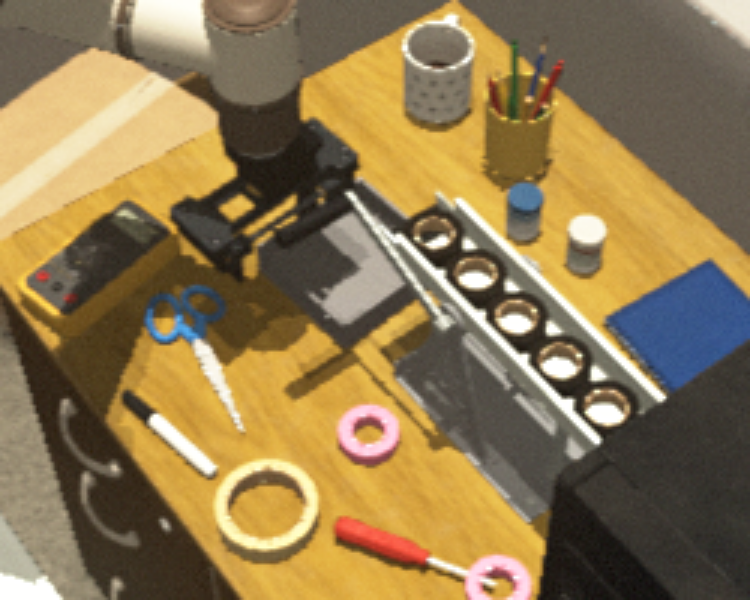

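The scene view shows the gripper, long side along world x, over the tray's near wall at about (265,240) in the crop. The bin and its five rolls are fully visible at (435,232) to (607,407), so this view can watch them slide. Next: go down, grip, and shift the tray.

```bash
python3 -m pendant '[[[0,0,0.32,0],[0,0,0.32,0],[0,0,0.32,0]]]' | grep -E 'tcp|wrist'
python3 -m pendant '[[[0,0,0,0],[0,0,0,0],[0,0,0,0],[0,0,0,0],[0,0,0,0],[0,0,0,0]]]' 1
python3 - <<'E'
from h import *
im=optics.capture("top"); cv2.imwrite("pics/t3.png",cv2.resize(im[165:285,190:450,::-1],None,fx=3,fy=3,interpolation=cv2.INTER_CUBIC))
E
```

```text
tcp_pos: [0.5203, 0.1462, 0.0226]
wrist_force: [-0.0, 0.4, 0.3]
time_s: 4.7
tcp_pos: [0.5191, 0.1457, 0.0206]
ee_rot: [[0.076, -0.997, -0.0], [-0.997, -0.076, -0.0], [0.0, 0.0, -1.0]]
wrist_force: [-1.1, -0.0, 0.3]
gripper_width: 0.543
gripper_force: 0.0
```

View pics/t3.png

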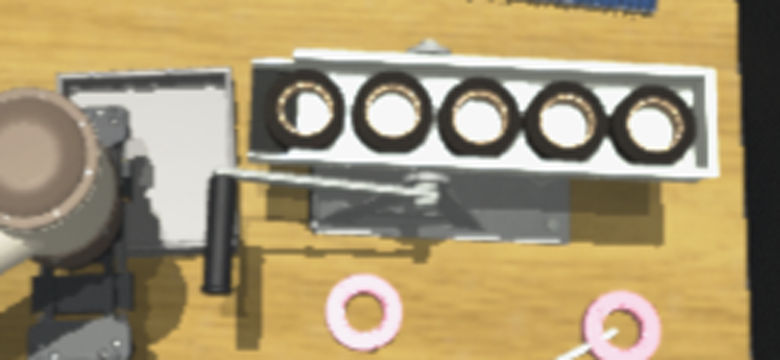

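The tray has not moved and the fingers are still closing; the wrist disc is at (30,160) in the crop. I'll let them finish closing.

```bash
python3 -m pendant '[[[0,0,0,0],[0,0,0,0],[0,0,0,0],[0,0,0,0],[0,0,0,0],[0,0,0,0]]]' | grep -E 'grip|wrist|tcp'
python3 - <<'E'
from h import *
s=sense(); print(s["gripper_width"],s["gripper_force"])
im=optics.capture("top"); cv2.imwrite("pics/t3b.png",im[:,:,::-1])
E
```

```text
tcp_pos: [0.5192, 0.1457, 0.0206]
wrist_force: [-0.0, -0.3, -0.3]
gripper_width: 0.046
gripper_force: 30.0
0.045590503325202786 30.00294953584671
```

```bash
python3 -m pendant '[[[0.07,-0.03,0,0.01],[0.14,-0.065,0,0.019],[0.21,-0.1,0,0.029],[0.29,-0.132,0,0.038],[0.29,-0.132,0,0.038],[0.29,-0.132,0,0.038]]]'
python3 -m pendant '[[[0,0,0,0],[0,0,0,0],[0,0,0,0],[0,0,0,0],[0,0,0,0],[0,0,0,0],[0,0,0,0],[0,0,0,0]]]' 0 | grep grip
python3 - <<'E'
from h import *
s=sense(); print(s["gripper_width"],s["gripper_force"])
im=optics.capture("top"); cv2.imwrite("pics/t4.png",cv2.resize(im[165:285,190:450,::-1],None,fx=3,fy=3,interpolation=cv2.INTER_CUBIC))
E
```

```text
time_s: 6.0
tcp_pos: [0.5347, 0.1171, 0.0206]
ee_rot: [[-0.001, -1.0, 0.0], [-1.0, 0.001, -0.0], [0.0, -0.0, -1.0]]
wrist_force: [0.7, -0.6, 0.5]
gripper_width: 0.04
gripper_force: 30.0
gripper_width: 0.693
gripper_force: 0.0
0.6933401088898055 0.0
```

View pics/t4.png

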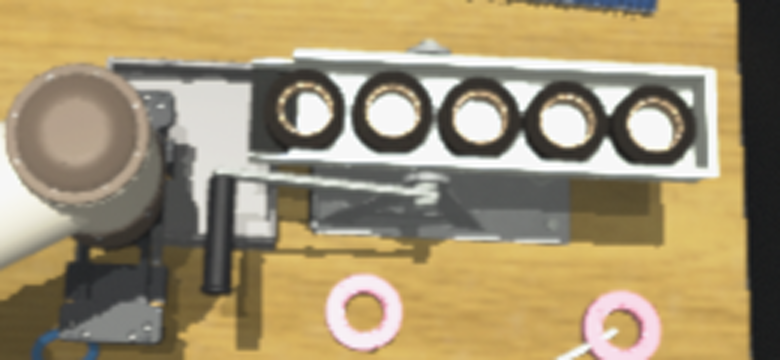

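```bash
python3 -m pendant '[[[0,0,0,0],[0,0,0,0],[0,0,0,0],[0,0,-0.3,0],[0,0,-0.5,0],[-0.4,0,-0.5,0],[-0.55,-0.4,-0.5,0],[-0.55,-0.73,-0.5,0]]]' | grep -E 'tcp|grip'
python3 -m pendant '[[[0,0,0,0],[0,0,0.3,0],[0,0,0.55,0],[0,0,0.55,0]]]'
python3 - <<'E'
from h import *
for x,y in [(110,60),(277,243),(270,208)]: print(cr(x,y,.04).round(4))
E
```

```text
tcp_pos: [0.6089, 0.1754, 0.0715]
gripper_width: 1.002
gripper_force: 0.0
time_s: 8.05
tcp_pos: [0.6039, 0.171, 0.0117]
ee_rot: [[-0.001, -1.0, -0.008], [-1.0, 0.001, -0.004], [0.004, 0.008, -1.0]]
wrist_force: [-0.8, 0.0, -0.6]
gripper_width: 0.999
gripper_force: 0.0
[0.6798 0.1425 0.04  ]
[ 0.5328 -0.0012  0.04  ]
[0.5611 0.0055 0.04  ]
```

```bash
python3 -m pendant '[[[0.06,0,0,0],[0.12,0,0,0],[0.17,0,0,0],[0.22,0,0,0],[0.27,0,0,0],[0.32,0,0,0],[0.36,0,0,0],[0.39,0,0,0]]]' | grep -E 'tcp|force'
for i in 1; do python3 -m pendant '[[[0.01,0,0,0],[0.02,0,0,0],[0.02,0,0,0]]]' | grep -E 'tcp|wrist'
python3 -m pendant '[[[0.01,0,0,0],[0.02,0,0,0],[0.02,0,0,0]]]' | grep -E 'tcp|wrist'
python3 -m pendant '[[[0.01,0,0,0],[0.02,0,0,0],[0.02,0,0,0]]]' | grep -E 'tcp|wrist'; done
```

```text
tcp_pos: [0.6075, 0.1334, 0.0156]
wrist_force: [0.2, 0.8, 0.3]
gripper_force: 0.5
tcp_pos: [0.6073, 0.1316, 0.0154]
wrist_force: [-0.0, -0.0, 1.0]
tcp_pos: [0.6073, 0.1297, 0.0154]
wrist_force: [0.0, 0.2, 0.0]
tcp_pos: [0.6081, 0.1292, 0.0157]
wrist_force: [-0.7, 5.2, -0.1]
```

```bash
python3 -m pendant '[[[0.01,0,0,0],[0.02,0,0,0],[0.02,0,0,0],[0.02,0,0,0]]]' | grep -E 'tcp|wrist'
python3 -m pendant '[[[-0.1,0,0,0],[-0.3,0,0,0],[-0.5,0,-0.3,0],[-0.5,0,-0.8,0],[-0.5,0,-0.8,0]]]' 1 | grep -E 'tcp|wrist'
python3 -m pendant '[[[0,0,-0.5,0],[0,0,-1,0],[0,0,-1,0]]]' | grep -E 'tcp'
python3 -m pendant '[[[0,0,-0.5,0],[0,0,-0.9,0],[0,0,-0.9,0]]]' | grep -E 'tcp'
python3 - <<'E'
from h import *
im=optics.capture("top"); cv2.imwrite("pics/t5.png",cv2.resize(im[165:285,190:450,::-1],None,fx=3,fy=3,interpolation=cv2.INTER_CUBIC))
E
```

```text
tcp_pos: [0.6081, 0.1291, 0.0159]
wrist_force: [-1.6, 9.8, 0.2]
tcp_pos: [0.612, 0.1789, 0.103]
wrist_force: [1.3, 0.5, 0.5]
tcp_pos: [0.6118, 0.1777, 0.2046]
tcp_pos: [0.6104, 0.1769, 0.2932]
```

View pics/t5.png

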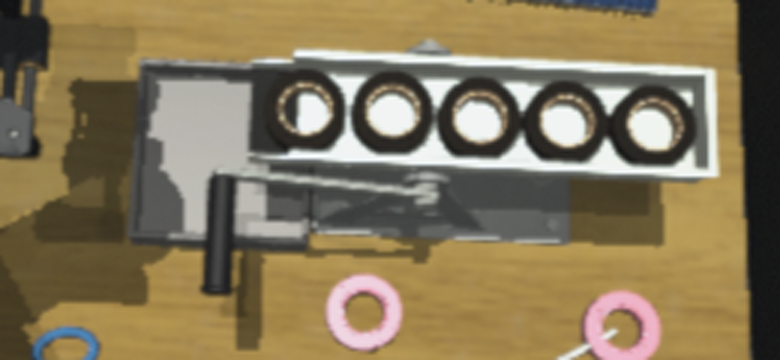

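The tray is home: its corners are at about (140,62), (130,242) and (307,246), and its right edge meets the stand's front edge at x≈309. I'll check the numbers before pressing.

```bash
python3 - <<'E'
from h import *
for x,y in [(140,62),(130,242),(307,246)]: print(cr(x,y,.04).round(4))
s=sense(); print(s["gripper_width"],s["tcp_pos"],s["ee_rot"].round(3),s["wrist_force"])
E
```

```text
[0.6792 0.1176 0.04  ]
[0.5287 0.1165 0.04  ]
[ 0.5314 -0.0253  0.04  ]
0.05037218430448299 [0.60881168 0.17674543 0.28929945] [[ 0.    -1.     0.007]
 [-1.    -0.     0.003]
 [-0.003 -0.007 -1.   ]] [-0.52769619 -0.29926428  0.00985093]
```

```bash
cat > m.py <<'E'
from h import *
import sys
O=np.array([.6075,-.1045,0.])
def strip(n,q):
    im=optics.capture(n); g=im.mean(2); out=""
    for yl in np.arange(.15,-.198,-.004):
        v=[]
        for xl in (-.008,-.004,0,.004,.008):
            a,h=yl,-.012+.019      # local: floor 12 mm under trunnion axis, roll tops
            P=O+[xl,a*np.cos(q)+h*np.sin(q),.175-a*np.sin(q)+h*np.cos(q)]
            u,w=proj(n,P).round().astype(int); v.append(g[w,u])
        out+=" .:-=+*#%@"[::-1][int(min(9,np.mean(v)//24))]
    return im,out
s=sense(); z=s["tcp_pos"][2]
q=.3-np.arcsin(np.clip((z-.185)/.15,-1,.2955)); q=max(q,0)
print("t",round(s["time_s"],2),"tcp",s["tcp_pos"].round(4),"F",s["wrist_force"].round(1),"q",round(q,3))
for n in ("scene","top"):
    im,o=strip(n,q); print(n.ljust(6),o)
    cv2.imwrite(f"pics/last_{n}.png",im[:,:,::-1])
print("mm    ",''.join(f"{int(round(-1000*(.15-.004*i)))}".ljust(10) for i in range(0,87,10)))
E
python3 -m pendant '[[[0.5,0,0,0],[0.67,0.3,0,0],[0.67,0.6,0,0],[0.67,0.6,0,0]]]' | grep -E 'tcp'
python3 -m pendant '[[[0.5,0.2,0,0],[0.67,0.58,0,0],[0.67,0.58,0,0],[0.67,0.58,0,0]]]' | grep -E 'tcp'
python3 -m pendant '[[[0,0,0.2,0],[0,0,0.4,0],[0,0,0.48,0],[0,0,0.48,0]]]'
python3 m.py
```

```text
tcp_pos: [0.5443, 0.1078, 0.2848]
tcp_pos: [0.4893, 0.0417, 0.2853]
time_s: 12.5
tcp_pos: [0.4896, 0.0422, 0.236]
ee_rot: [[0.001, -1.0, -0.003], [-1.0, -0.001, -0.001], [0.001, 0.003, -1.0]]
wrist_force: [-0.5, 0.3, -0.6]
gripper_width: 0.005
gripper_force: 0.0
t 12.5 tcp [0.4896 0.0422 0.236 ] F [-0.5  0.3 -0.6] q 0.0
scene  --------=*%*+**###:.:*%%##%++**=-...-%%#*##++*+--:::+%***%*+*+=-::.-#%*+*#+**+-:::.+%%%
top    ===+++++*+==+#:    .=%*.+%#.       -#%#=#%=.      -+%%*#%#.      :+*%#*%%+      .+=*%#+
mm     -150      -110      -70       -30       10        50        90        130       170
```

```bash
python3 -m pendant '[[[0,0,0.04,0],[0,0,0.08,0],[0,0,0.12,0],[0,0,0.16,0],[0,0,0.2,0],[0,0,0.24,0],[0,0,0.27,0],[0,0,0.28,0]]]' | grep -E 'wrist'
python3 m.py
```

```text
wrist_force: [1.0, 2.4, 3.4]
t 13.4 tcp [0.4897 0.0418 0.2093] F [1.  2.4 3.4] q 0.137
scene  ----+*++**%#+***##*::=%%%##==+*+-::.-*%%%%#==**=--:.=%%#*#++**+=:::-#%#*##++**==-:.+= :
top    ===++++++=-=+##:   .=##:+%*-       .+%*.##=.      .+#%==%#.      .:=%#+#%*      .-=#%#+
mm     -150      -110      -70       -30       10        50        90        130       170
```

```bash
python3 -m pendant '[[[0,0,0.02,0],[0,0,0.04,0],[0,0,0.05,0],[0,0,0.05,0]]]' >/dev/null; python3 m.py
```

```text
t 13.9 tcp [0.4894 0.0417 0.2043] F [0.4 1.9 4.3] q 0.171
scene  ---+*****##*=+***##-:=%%%%#+=+*+=::.-*%%%##+++*+-:.:+%%##%*++**-:-.-#%#*#*=+**=-:..+. -
top    ===++++++===+##-   .-#%=*%*-.      .+%*:##*.      :-#%--%#:      .-=%#:*%*.     .:=#%#+
mm     -150      -110      -70       -30       10        50        90        130       170
```

```bash
python3 -m pendant '[[[0,0,0.01,0],[0,0,0.02,0],[0,0,0.02,0]]]' >/dev/null; python3 m.py
```

```text
t 14.3 tcp [0.4893 0.0418 0.2024] F [0.2 3.4 3.6] q 0.184
scene  --=******#%*=+***#*=:+%%%%#*=+*+=::.-*%%%##+++*+-:::=%%###*++**=--:-#%#*##==+*+=-:.=- -
top    ===++++++===+##-   .=#%+*%*=.      .+%*:#%*.      :-#%--%#:      .-+%#-*%*.     .:=#%#+
mm     -150      -110      -70       -30       10        50        90        130       170
```

```bash
python3 -m pendant '[[[0,0,0.01,0],[0,0,0.02,0],[0,0,0.02,0]]]' >/dev/null; python3 m.py
```

```text
t 14.7 tcp [0.4893 0.0417 0.2003] F [-0.3  2.5  4.6] q 0.198
scene  --+*#****#%*++***##=-=%%%##+-++*=-:.-*%%%##+*+**=-:.=%%#*#*=+*+=-::-#%#*#*=+**=-:.:=: =
top    ===++++++===+##:   .=#%**%*=.      .*%*-#%*.      .-##-=%#:      .-=%#-*%*      .:=#%#+
mm     -150      -110      -70       -30       10        50        90        130       170
```

```bash
python3 -m pendant '[[[0,0,0.01,0],[0,0,0.02,0],[0,0,0.02,0]]]' >/dev/null; python3 m.py
```

```text
t 15.1 tcp [0.4893 0.0417 0.1983] F [-0.4  2.5  3.7] q 0.211
scene  --*####**##*=+***##+-=%%%##+=+**=-:.:*%%%#*=+**+=::.=%%###+=++*+--:-#%#*#%==+*+=-:.+  =
top    ==+++++++===+##-   .=#%**%*=.      .*%*-#%*:     ..-##-=%#:       :=%#-*%#.      -=*%#+
mm     -150      -110      -70       -30       10        50        90        130       170
```

```bash
python3 -m pendant '[[[0,0,0.01,0],[0,0,0.02,0],[0,0,0.02,0]]]' >/dev/null; python3 m.py
```

```text
t 15.5 tcp [0.4894 0.0417 0.1964] F [-1.   2.1  4.5] q 0.224
scene  -=######*#%*=+****#+-=#%%##+=++*=-:::*%%%##++***=-:.+%%###+=++*=-::=%%#*##+++*+=-::+  =
top    ==+++++++===+##-   .=#%**%*=.      .*%*=*%+:      .-#%=+%#:       :=%#-#%*.     .-=#%#+
mm     -150      -110      -70       -30       10        50        90        130       170
```

```bash
python3 -m pendant '[[[0,0,0.01,0],[0,0,0.02,0],[0,0,0.02,0]]]' >/dev/null; python3 m.py
```

```text
t 15.9 tcp [0.4894 0.0418 0.1944] F [-0.5  3.4  4. ] q 0.238
scene  -*#####**#%#+++***#+:+%%%#*==+*+=-..=#%%#%*+=+*+--.-#%%##*==+*+=---+#%**#*==**=-:.=*  =
top    ==+++++++-==+##-   .+#%#%#=:      .=%%*#%*:.     .:#%+=%#:       -=%#=*%*.     .:-#%+.=
mm     -150      -110      -70       -30       10        50        90        130       170
```

```bash
python3 -m pendant '[[[0,0,0,0]]]' >/dev/null; python3 m.py
```

```text
t 16.1 tcp [0.4895 0.0417 0.1945] F [-0.4  2.8  3.1] q 0.236
scene  -*#####*##%*+++***#*+*%%%#+==+*+-:.-*%%%#*==+*+-:.:#%%##+++**+-:.-#%##%+==++=--:-#%*  =
top    ==+++++++-==*##-   :#%%#%*=.      .*%##%#-.     .:*%#*%*.      .-*%#*%#:     .:-*%+  :=
mm     -150      -110      -70       -30       10        50        90        130       170
```

```bash
python3 -m pendant '[[[0,0,0,0]]]' >/dev/null; python3 m.py
```

```text
t 16.3 tcp [0.4895 0.0417 0.1946] F [-0.   2.4  3.6] q 0.236
scene  -*#####*###+++***#*+*#%%%#==++*=-::=#%%%#===*+=--.-%%#%#+++**=-::=%%*#%+++*=-:::+%%+  =
top    ==+++++++-==*##-   :#%##%+=.      :#%##%#-.     .:*%*#%+.      .=*%*#%*.     .-=#%=  :=
mm     -150      -110      -70       -30       10        50        90        130       170
```

```bash
python3 -m pendant '[[[0,0,0,0],[0,0,0,0]]]' >/dev/null; python3 m.py
```

```text
t 16.6 tcp [0.4894 0.0417 0.1945] F [-0.   1.8  3.1] q 0.236
scene  -*#####*###+++***#*+*#%%%#==++*=-::=#%%%#===*+=--.-%%###+++**=-::=%%*#%+++*+-:::+%%+  =
top    ==+++++++-==*##-   :#%##%+=.      :#%##%#-.     .:*%*#%+.      .=*%*#%*.     .-=#%=  :=
mm     -150      -110      -70       -30       10        50        90        130       170
```

```bash
python3 -m pendant '[[[0,0,0.01,0],[0,0,0.015,0],[0,0,0.015,0]]]' >/dev/null; python3 m.py
```

```text
t 17.0 tcp [0.4895 0.0418 0.1929] F [-0.3  2.5  3.1] q 0.247
scene  =##########+=++**##**#%%%#==++*+-::=#%%%#==+**+=-.=%%#%#+++**=-::+#%###==+**=--:+%%+  +
top    ==+++++++==+*##-   :#%##%+=.      :#%##%#-.     .:*%*#%=.      :-#%**%*.     .:-#%=  =-
mm     -150      -110      -70       -30       10        50        90        130       170
```

```bash
python3 -m pendant '[[[0,0,0.01,0],[0,0,0.015,0]]]' >/dev/null; python3 m.py
```

```text
t 17.3 tcp [0.4895 0.0418 0.1915] F [0.5 2.7 2.7] q 0.257
scene  +########%#+=++**##+*%%%%#==+*++-:.=#%%%#==+**+-:.+%%%%#==+*+=---+#%###=++*+=--:*%%+  +
top    ==+++++++-=+*##=   -%%%%%=:.      -#%##%+:     ..=####%=.     .:=##*#%=      .==##.  =-
mm     -150      -110      -70       -30       10        50        90        130       170
```

```bash
python3 -m pendant '[[[0,0,0,0]]]' >/dev/null; python3 m.py
```

```text
t 17.5 tcp [0.4895 0.0418 0.1915] F [0.  2.9 3.2] q 0.257
scene  +#########+++***##**#%%%#==++*==-:=#%%%#==++*+=-:-#%%%#+=+**=-::+#%#%#=-+*+=-::*%%#-  +
top    ==+++++++==+###=  :#%%%%+-       :#%#%#+-.    ..-#%*#%=.     .:=##*#%=.     .-=##.   =-
mm     -150      -110      -70       -30       10        50        90        130       170
```

```bash
python3 -m pendant '[[[0,0,0,0]]]' >/dev/null; python3 m.py
```

```text
t 17.7 tcp [0.4895 0.0418 0.1915] F [0.3 1.6 3.7] q 0.256
scene  +######%#+=++**##*+%%%%#==++*=-:-=#%%%#++++*+-:-=#%%##++***=--:+%%#%#==+**=--:+%%*+.  +
top    ==+++++++-=*###+.-#%%%%+-      .=#%#%#--.    .:=##*##=.      -=##*#%=.     .==%#     =-
mm     -150      -110      -70       -30       10        50        90        130       170
```

```bash
python3 -m pendant '[[[0,0,0,0]]]' >/dev/null; python3 m.py
```

```text
t 17.9 tcp [0.4895 0.0418 0.1915] F [0.1 2.2 3.4] q 0.256
scene  +#####%#++++**##**%%%%#+=+**+::.=%%%%#==+**+--:=#%%%*==+*+=---+%%*##==+*+=---+%%*=:   +
top    ==+++++++-=*###+=#%%%#=-       =#%#%#=:     ..=##*#%=.      :-##*#%=      .==%#      =-
mm     -150      -110      -70       -30       10        50        90        130       170
```

```bash
python3 -m pendant '[[[0,0,0,0],[0,0,0,0]]]' >/dev/null; python3 m.py
```

```text
t 18.2 tcp [0.4895 0.0418 0.1916] F [-0.8  2.1  3.6] q 0.256
scene  +####%%++++*****+#%%%%++++*+-:.:#%%%%+=+**+=-:-#%%%#+=+**=-:-=#%%##==+++=---=#%#+:    +
top    ==+++++++-=*###=*%%%%+=:      :#%%#%*-.     .-###*%#:      .:+%#*%#.      :=*%+      =-
mm     -150      -110      -70       -30       10        50        90        130       170
```

```bash
python3 -m pendant '[[[0,0,0,0],[0,0,0,0]]]' >/dev/null; python3 m.py
```

```text
t 18.5 tcp [0.4895 0.0418 0.1916] F [0.7 1.7 2.5] q 0.256
scene  +####%#++++*****+#%%%#++++*+-:.:#%%%%+=+**+=-:-#%%%#+=+**=-:-=#%%##==+++=---=#%#+:    +
top    ==+++++++-=*###=*%%%%+=:      :#%%#%*-.     .-#%#*%#:      .:+%#*%#.      :=*%+      =-
mm     -150      -110      -70       -30       10        50        90        130       170
```

Stopped with roll 1 on the rubber. Tip slightly more.

```bash
python3 -m pendant '[[[0,0,0.01,0],[0,0,0.015,0],[0,0,0.015,0]]]' >/dev/null; python3 m.py
```

```text
t 18.9 tcp [0.4895 0.0418 0.1899] F [0.4 3.1 3.5] q 0.267
scene  *###%%#+=+++****+#%%%%+=++*+-:.-#%%%%+=++*+=-:=#%%%#==+*++=--=#%*##+++**=-::+%%*+:    +
top    ==++++++=-=*###=#%%%%+-.      -#%%#%=:      .=#%*#%=:      :-#%*#%*.      --#%:      ==
mm     -150      -110      -70       -30       10        50        90        130       170
```

```bash
python3 -m pendant '[[[0,0,0.01,0],[0,0,0.015,0]]]' >/dev/null; python3 m.py
```

```text
t 19.2 tcp [0.4895 0.0418 0.1885] F [0.3 2.5 3.9] q 0.277
scene  ####%%+=+++*****#%%%*==+++==:.=#%%%#=+++*=----#%%##+++*++=--=#%*##+=+**=-.:+%%*=-.    +
top    ==++++++===*#*+%%%%#=-.      =%%#%#=:      :+%#*##=.     .:=%#*##-.     .-=%*        =-
mm     -150      -110      -70       -30       10        50        90        130       170
```

```bash
python3 -m pendant '[[[0,0,0,0]]]' >/dev/null; python3 m.py
```

```text
t 19.4 tcp [0.4895 0.0418 0.1885] F [0.3 2.4 3.1] q 0.277
scene  #%%#+=++******%%%%#==++*+-::=#%%%*==+**+=::*%%#%#==++*+=--+%%###=-=*+=-:-+%%*+-      .+
top    ==++++++====#%%%%*-:      :=%%#%*-:      :*%*#%#-.     :-*%#+%#:.     .-#%=          =-
mm     -150      -110      -70       -30       10        50        90        130       170
```

```bash
python3 -m pendant '[[[0,0,0,0]]]' >/dev/null; python3 m.py
```

```text
t 19.6 tcp [0.4895 0.0417 0.1885] F [0.2 2.  2.9] q 0.277
scene  #*==+++**#%%%%%#==+*++-:.+%%%%#+=++*+=::*%%#%#+=++*+=-:##%##*==+*+=:::+%#*+-         .+
top    ==++++++===*%#==       =%%###=:      :+#%#%#-.      :+%#*#%=.     .-=%#              =-
mm     -150      -110      -70       -30       10        50        90        130       170
```

```bash
python3 -m pendant '[[[0,0,-0.02,0]]]' >/dev/null; python3 m.py
```

```text
t 19.8 tcp [0.4894 0.0415 0.1905] F [0.7 0.2 2.5] q 0.264
scene  *#######%*==+***##=*%%%%*++++*+---*%%%%*+=+*+=:::*%%##*==+*+=::-*%#*=-                +
top    ==+++++++-=*###*=#%%%#+=.     .=#%###=:.    .:+#%*#%=.     .:=##:                    ==
mm     -150      -110      -70       -30       10        50        90        130       170
```

```bash
python3 -m pendant '[[[0,0,-0.02,0]]]' >/dev/null; python3 m.py
```

```text
t 20.0 tcp [0.4893 0.0414 0.1924] F [ 0.3 -0.4  1.8] q 0.25
scene  +%#+++***#*+*%%%%#+++**+=--*%%%#*+++**=-:-*%%###+++**=-:-#%%*=:                       +
top    ==+++++++-=*#%%*=-.    .:#%#*%*-.     ..+%#*%*:.     .-#%=                           =-
mm     -150      -110      -70       -30       10        50        90        130       170
```

```bash
python3 -m pendant '[[[0,0,-0.01,0]]]' >/dev/null; python3 m.py
```

```text
t 20.2 tcp [0.4893 0.0413 0.1935] F [-0.3 -1.5  2.7] q 0.243
scene  =###########++++**#*=+#%%%*++++*+=-:-#%%##++++*+-:.=#%#*-                             +
top    ==+++++++==+*##-  .=%####=-.    ..-#%*##+:.    ..=##:                                .=
mm     -150      -110      -70       -30       10        50        90        130       170
```

```bash
python3 -m pendant '[[[0,0,0,0]]]' >/dev/null; python3 m.py
```

```text
t 20.4 tcp [0.4893 0.0415 0.1935] F [ 0.7 -2.2  2.1] q 0.244
scene  =#####%#+=+*******%%###=+***+=-:*%%#%#==+**+-::+%%#+-                                 +
top    ==+++++++-=*###-+%##%*-:     ..#%#*%*-.     .:##*                                    .-
mm     -150      -110      -70       -30       10        50        90        130       170
```

```bash
python3 -m pendant '[[[0,0,0.015,0]]]' >/dev/null; python3 m.py
```

```text
t 20.6 tcp [0.4893 0.0417 0.192 ] F [ 0.7 -1.6  1.7] q 0.253
scene  +####%#++++****#*#%%%#+++**+-::=%%###+=+**+=--+#%#*=.                                 +
top    ==+++++++==*###+#%%#%+-.     .-#%##%=:      .=%#+                                    =-
mm     -150      -110      -70       -30       10        50        90        130       170
```

```bash
python3 -m pendant '[[[0,0,0.01,0],[0,0,0.02,0]]]' >/dev/null; python3 m.py
```

```text
t 20.9 tcp [0.4893 0.0419 0.1898] F [-0.8  0.3  3. ] q 0.268
scene  ####%%#*+++**##*+%%%%#+=+**+=::=%%###+=+**+=--+%%%*=.                                .+
top    ==+++++++==*###=#%%#%+-:     .-#%##%=-.    ..=%%+                                    ==
mm     -150      -110      -70       -30       10        50        90        130       170
```

```bash
python3 -m pendant '[[[0,0,0.01,0],[0,0,0.015,0]]]' >/dev/null; python3 m.py
```

```text
t 21.2 tcp [0.4893 0.042  0.1884] F [-1.2  1.2  2.2] q 0.277
scene  ####%%%++++**#*+*%%%%#+=+**+=-:=%%###+=+**+=--+#%%*=.                                .+
top    =+++++++===*###=#%%#%+-:     .-#%##%=-.    ..=#%+                                    =-
mm     -150      -110      -70       -30       10        50        90        130       170
```

Stopped. Continue in small steps, watching.

```bash
python3 -m pendant '[[[0,0,0.01,0],[0,0,0.015,0]]]' >/dev/null; python3 m.py
```

```text
t 21.5 tcp [0.4894 0.042  0.187 ] F [-1.3  1.4  1.7] q 0.287
scene  ####%%#*+=+******#%%%#+=++**==-=%%###+=++**=--+#%%*=.                                .+
top    =+++++++===*###+#%%#%=-:     .-#%##%=-.    ..=#%*                                    +-
mm     -150      -110      -70       -30       10        50        90        130       170
```

```bash
python3 -m pendant '[[[0,0,0.01,0],[0,0,0.015,0]]]' >/dev/null; python3 m.py
```

```text
t 21.8 tcp [0.4896 0.0419 0.1855] F [-0.9  0.9  1.9] q 0.297
scene  ####%%%+=+++*****#%%%#+=++**=-:=%%###+=++**=:-+#%#*=.                                .+
top    =+++++++===*##*+%%%#%==:      =%%##%=:.    .:=#%+                                    =-
mm     -150      -110      -70       -30       10        50        90        130       170
```

```bash
python3 -m pendant '[[[0,0,0.01,0],[0,0,0.015,0]]]' >/dev/null; python3 m.py
```

```text
t 22.1 tcp [0.4896 0.0419 0.184 ] F [-1.1  1.3  2.7] q 0.307
scene  %##%%*=+++****+#%%%%*==++*+=::*%%%##++++**=:-*%%#*-                                  :+
top    =+++++++==+**+#%##%==.      -#%##%+=.     .=%%*                                      =:
mm     -150      -110      -70       -30       10        50        90        130       170
```

```bash
python3 -m pendant '[[[0,0,0.01,0],[0,0,0.015,0]]]' >/dev/null; python3 m.py
```

```text
t 22.4 tcp [0.4897 0.0419 0.1825] F [0.6 2.5 1.5] q 0.316
scene  %*+==+=++#%%%%%*==++**+--+%%%%#=+++**+=-*%%*++:                                      :+
top    =+++++++==+*%*=+.     .=%%%%#-:.    .-=%#:                                           +:
mm     -150      -110      -70       -30       10        50        90        130       170
```

```bash
python3 -m pendant '[[[0,0,-0.12,0],[0,0,-0.16,0]]]' >/dev/null; python3 m.py
```

```text
t 22.7 tcp [0.4897 0.0412 0.2   ] F [-0.8 -0.9  1.5] q 0.2
scene  --*%%*=++**##*+#%%%#*++**++=--#%#*-.                                                  =
top    ==+++++*+===*=%%##%+-..   ..=##:                                                     .+
mm     -150      -110      -70       -30       10        50        90        130       170
```

```bash
python3 -m pendant '[[[0,0,-0.3,0]]]' >/dev/null; python3 m.py
```

```text
t 22.9 tcp [0.4869 0.0412 0.2253] F [-0.5 -0.4  0. ] q 0.028
scene  -==-=*#*+*******#%%%#**+**=--=##*=.                                                 +*%
top    ===++++**+===+%#*#%=:.    .:+%#.                                                     =+
mm     -150      -110      -70       -30       10        50        90        130       170
```

```bash
python3 -m pendant '[[[0,0,-0.3,0],[0,0,-0.5,0],[0,0,-0.5,0],[0,0,-0.5,0]]]' >/dev/null; python3 m.py
python3 -c "
import cv2
a=cv2.imread('pics/last_top.png')[165:285,190:390];b=cv2.imread('pics/last_scene.png')[170:300,200:400]
f=lambda i:cv2.resize(i,(800,int(i.shape[0]*4)))[:300+180]
import numpy as np
c=np.vstack([cv2.resize(a,(500,300)),cv2.resize(b,(500,300))]);cv2.imwrite('pics/v8.png',c)"
```

```text
t 23.4 tcp [0.4891 0.0419 0.2778] F [-0.7 -0.2 -0.8] q 0.0
scene  =+#%*+*##*##**#%%%%#*+**=-:.-*#**-                                                   *%
top    ==+++*****+==*%*=*%=:     .:+%*:                                                     =+
mm     -150      -110      -70       -30       10        50        90        130       170
```

View pics/v8.png

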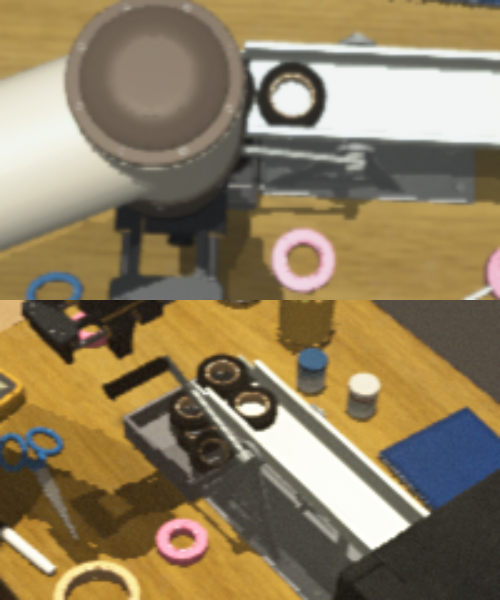

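The bin is level with two rolls in it, at (222,372) and (252,405), and at least two are in the tray. I'll retract and look once more.

```bash
python3 -m pendant '[[[0,0,-0.5,0],[-0.4,0,-0.8,0],[-0.8,0,-0.8,0],[-0.9,0.4,-0.8,0],[-0.9,0.4,-0.8,0]]]' | grep tcp
python3 -m pendant '[[[-0.5,0,0,0],[-1,0,0,0],[-1,0,0,0],[-1,0,0,0]]]' | grep tcp; python3 m.py
python3 -c "
import cv2
a=cv2.imread('pics/last_top.png')[165:285,190:390];b=cv2.imread('pics/last_scene.png')[170:290,200:400]
import numpy as np
c=np.vstack([cv2.resize(a,(500,300)),cv2.resize(b,(500,300))]);cv2.imwrite('pics/v9.png',c)"
```

```text
tcp_pos: [0.4466, 0.1327, 0.3572]
tcp_pos: [0.4493, 0.2325, 0.357]
t 24.4 tcp [0.4493 0.2325 0.357 ] F [-0.7 -0.5  0.1] q 0.0
scene  -=#%*+*#**##*+#%%%%#*+**=-:.-+#*+-                                                   *%
top     =##::*#####++#*-+#-.      .=#+                                                      -=
mm     -150      -110      -70       -30       10        50        90        130       170
```

View pics/v9.png

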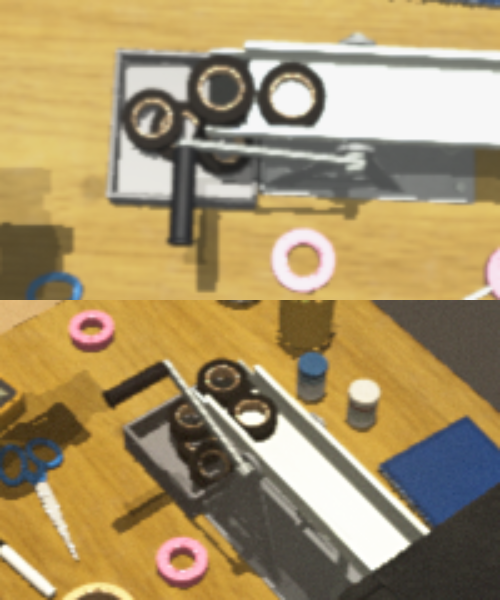

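```bash
python3 -c "
import cv2, numpy as np
a=cv2.imread('pics/last_top.png')[180:250,228:308];b=cv2.imread('pics/last_scene.png')[185:255,240:320]
c=np.hstack([cv2.resize(x,(400,350),interpolation=cv2.INTER_CUBIC) for x in (a,b)]);c=np.clip(c.astype(float)**.7*5,0,255).astype('u1');cv2.imwrite('pics/v10.png',c)"
```

```text
(no output)
```

View pics/v10.png

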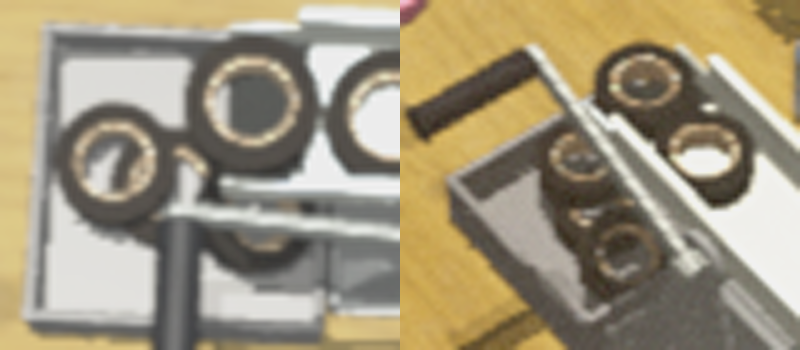

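All three dropped rolls are in the tray: one at left (115,165), one at right (260,225), and the third partly under both at about (185,160). Two remain in the level bin, the tray is still against the stop, and the arm is clear, so I'm handing in.

```bash
python3 -c "
from station import r; print(r.finish_job())"
```

```text
the job is handed in; nothing more can be done
None
```

I handed the job in at about 24 s of robot time: the tray is home against the stop with three rolls in it, and the bin is back level on its rest with the other two, the front one about 1 cm short of dropping off the lip; no verdict came back.

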